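# Roll the pipe offcut up the gutter to its stop

## Task

Push the plain pipe offcut up its lane of the sloped gutter with your fingertips until it goes over the crest and drops into the pocket against the end stop, so that it cannot roll back when you let go. Only push it along, do not pick it up or bat it, and leave the grooved pulley in the other lane and the things standing round about where they are.

Things in the scene. Friction and masses are not known exactly. Their poses are not given: they have to be found in the camera images.
- gutter: steel gutter fixed on the table: two equal open channels (lanes) side by side on one stand, 300 long, 200 wide, 94 high. Origin at table level between the lanes; x points level along the lanes from the low end to the stop end, z up. Lane centre lines at y = +50 and -50 mm; lanes are 56 wide between thin side lips 12 high, with a lip 14 high across the low end (x = -155)
- slope (a point): foot of the running floor (gutter x = -155 mm, height 32 mm, midway between the lanes); its x axis points up along the floor, which climbs at 8 degrees, z is square off the floor. A round part let go on this floor rolls back to the low end
- crest (a point): the crest where the running floor ends (gutter x = +50 mm, height 61 mm, midway between the lanes). Just beyond it the floor steps down 8 mm into a pocket that tilts slightly towards the end stop: a 60 mm round part pushed over the crest drops in, settles against the stop and is kept by the step
- pocket_a (a point): where the centre of a 60 mm round part lies when home in the pocket of the lane at gutter y = +50 mm (gutter x = 75.5, height 80 mm). The upright end stop's face is 30 mm further on (x = 105.5), its top 94 mm high
- pocket_b (a point): the same for the lane at gutter y = -50 mm
- pipe_center (a point): centre of the plain steel pipe offcut, a smooth tube 60 mm in outside diameter, 50 long, 0.2 to 0.4 kg, lightly oiled, lying on its side across one lane at its low end, against the lip, free to roll; y is the tube's axis. At the start its centre is 66 mm above the table, well above the lips, so fingertips coming from above can push its back at centre height
- sheave_center (a point): centre of the dark belt pulley with a deep V groove round its middle, 60 mm diameter, 50 long, lying in the same way at the low end of the other lane; not to be moved
- hammer: hammer, 260 mm long, lying on the table by the gutter's negative y side; origin at table level; not to be moved
- coupling: brass pipe coupling, 48 mm diameter, 45 high, standing on the table by the gutter; origin at the centre of its underside; not to be moved
- jar: small clear jar, 60 mm diameter, 85 high, standing beyond the stop end of the gutter; origin at the centre of its underside; not to be moved
There are look-alikes about, which are no part of the job. Leave any orange look-alike of the part that bears pipe_center alone.

How it is judged (in metres and radians):
At the end, for the whole second after the job is handed in: the pipe offcut is at rest across its lane in the pocket, its centre within about 4 mm of the home point along the gutter and in height (against, or a few mm from, the stop); pulley moved less than 20 mm, hammer, coupling and jar less than 25 mm (x of pipe_center in the frame of gutter between 0.071 and 0.08 m and z of pipe_center in the frame of gutter between 0.076 and 0.0845 m and (distance between pipe_center and pocket_a below 0.01 m or distance between pipe_center and pocket_b below 0.01 m) and angle between the y axis of pipe_center and the y axis of gutter, either way round below 0.2 rad and linear speed of pipe below 0.02 m/s and distance of sheave_center from where it was at the start of the episode below 0.02 m and distance of each of hammer, coupling, jar from where it was at the start of the episode below 0.025 m); the robot touches nothing.
It fails at once if the pipe offcut is lifted off the gutter (z of pipe_center in the frame of slope above 0.045 m).
It fails at once if the pipe offcut leaves its gutter (height (world z) of pipe_center below 0.055 m).
It fails at once if the pipe offcut is flung or batted up the gutter instead of being pushed (linear speed of pipe above 0.6 m/s).
It fails at once if the belt pulley is moved (distance of sheave_center from where it was at the start of the episode above 0.02 m).
It fails at once if the hammer, the coupling or the jar is disturbed (distance of any of hammer, coupling, jar from where it was at the start of the episode above 0.025 m).
It also fails if it takes over 35 s, if anything falls off the work surface, if the arm or the gripper's body presses on something with over 40 N, if the wrist force passes 120 N, or if a joint passes its speed limit or range.

## Robot

A 6-joint arm with a two-finger parallel gripper is mounted at the origin on the work surface. World frame = base frame: x ahead of the robot, y to its left, z up, the work surface at z = 0. Lengths are in mm, angles in rad, forces in N, time in s.
With the tool pointing down it reaches from about 400 to 925 mm from the base axis. Payload 12.5 kg.
Tool frame: the origin (TCP) lies between the finger pads; the fingertips stand 14 mm ahead of it and the grasp point (between the pads) lies 5 mm behind it; x points along the fingers, y is the direction in which the jaws open and shut, and the axes are right-handed (so a half turn about x gives the same grasp; the last joint's range is limited). The gripper opens to 95 mm and grips with 3 to 60 N. Pads are 20 mm wide; open, the fingers measure 119 mm over their backs; the gripper's body (75 mm by 180 mm) begins 59 mm behind the grasp point.
Start: joints at [1.234, 0.491, 1.559, -0, 1.092, -0.106], TCP at [142.955, 608.452, 189.361] pointing down, gripper open.
Joint ranges: [-3.1, 3.1], [-0.84, 2.19], [0.05, 2.79], [-1.13, 4.28], [0.06, 2.93], [-2.69, 2.69]. Speed limits (rad/s): [2.22, 2.22, 2.79, 3.14, 3.14, 3.14].

## Interface

Orientations are given as [roll, pitch, yaw] about the fixed x, y, z axes, in that order (R = Rz(yaw) Ry(pitch) Rx(roll)).
In Python, from cell import env, cams gives the robot as it stands.
- The arm moves only by the tool carry_out, never from a script. Its arguments are lists of equal length, an entry for each row: "grip": the closure, from -1 (fully open) to 1 (shut); "linear": the shift along the tool's x, y, z scaled (see below), a list of three; "turn": the turn about the tool's x scaled (see below). In form: {"grip": [grip, ...], "linear": [[tx, ty, tz], ...], "turn": [turn, ...]}. A call has 1 to 5 rows; each row shifts and turns the commanded pose from where the row before left it, along the tool's axes as they then stand; what a row does not reach is not made up. The controller multiplies each number of a shift by 0.5 m and each number of a turn by 180 degrees. A row lasts 1/10 s, in which the tool goes at most 50 mm and 8.59 degrees, less where a joint would pass 70% of its speed; a pose out of reach is approached as far as the arm can. A call with a number of a shift or a turn outside -1 to 1 is refused whole. A call with a gripper value outside its range is refused whole. The fingers move at their own pace and stop on an object; the grip force is fixed at half the most. Time passes only in rows, so rows that do not move let the fingers close. It gives the time, the measured TCP pose, the force and the opening at its end, in the units of the state.
- env.state(): the state, without advancing time (a new reading comes with each control period).
- cams.read_camera(name): name is "side" or "top" or "wrist"; returns the picture (400x640x3 uint8, blue, green, red); there is no depth.
- cams.camera_info(name): a dict with "fx", "fy", "cx", "cy" (pixels), "dist" ([k1, k2, p1, p2, k3] as OpenCV has them; the pictures are not rectified), "view" (4x4, takes a point from world to camera coordinates). Camera axes: x right, y down, z forward; pixel columns grow to the right and rows downward; lengths in mm; the calibration is good to about 2 mm. A picture is of the moment at which its call begins: read the wrist's pose just before it. camera_info takes no time and is no camera call; for the wrist camera it gives the pose at the moment of the call.
- env.job_done(): hands the job in, once; it reports no verdict.
The state is a dict: "t": time; "joints": joint angles; "qvel": joint speeds; "tau": joint torques, N m; "eef_pos": TCP position; "tcp_rot": TCP orientation; "ft_force": force on the tool from outside, world axes, zero at the start; "moment": the same for the moment, N m; "opening": opening from 0.0 (shut) to 1.0 (fully open).
Only numpy, scipy, OpenCV 4.12 (cv2) and the standard library are available. Lean on these libraries where they do the work, as an engineer would, in place of code of your own. Each camera call takes 0.05 s, during which the arm holds its last target. There are 200 camera calls.

## Working session

There is one attempt and no reset: what is moved stays moved. The work goes in short steps, Python scripts to look and compute and a tool call to move; the robot and the scene stay as the last step left them, time stands still between calls to the robot, and variables do not carry over. Pictures are saved under pics/ and viewed, about 8 in all and at most 12, crops included, and the job is handed in when it is done.

Besides the shell and the picture viewer there is one more tool, called after "Request:" by a JSON object that holds its "fn" and its "kwargs". carry_out: Moves the arm, as the interface text tells. Shifts and turns lie within -1 to 1; 1 stands for 0.5 m of shift or 180 degrees of turn. Its arguments: {"type":"object","properties":{"grip":{"type":"array"},"linear":{"type":"array"},"turn":{"type":"array"}},"required":["grip","linear","turn"]}

```bash
mkdir -p pics; ls
python3 - <<'E'
from cell import env, cams
import cv2,numpy as np
s=env.state();print({k:np.round(v,3).tolist() for k,v in s.items()})
for n in("top","side"):
    cv2.imwrite(f"pics/{n}0.png",cams.read_camera(n));i=cams.camera_info(n);print(n,i)
E
```

```text
pics
{'t': 0.0, 'joints': [1.234, 0.492, 1.559, -0.0, 1.092, -0.106], 'qvel': [-0.0, 0.0, -0.001, -0.0, -0.001, 0.002], 'tau': [0.002, -61.265, -25.819, 0.069, 0.048, -0.0], 'eef_pos': [142.868, 608.135, 188.744], 'tcp_rot': [-1.653, 1.57, -1.884], 'ft_force': [-0.804, 0.353, -1.353], 'moment': [-0.025, 0.009, 0.039], 'opening': 1.0}
top {'fx': 369.5176531736217, 'fy': 369.5176531736217, 'cx': 315.8709719855247, 'cy': 203.31050272077613, 'dist': array([-0.08086594,  0.        ,  0.        ,  0.        ,  0.        ]), 'view': array([[-3.39297126e-04, -9.99445251e-01,  3.33027938e-02,
         6.36423352e+01],
       [-9.84921794e-01, -5.42738279e-03, -1.72915015e-01,
         5.80147440e+02],
       [ 1.72999838e-01, -3.28593170e-02, -9.84373568e-01,
         6.25781811e+02],
       [ 0.00000000e+00,  0.00000000e+00,  0.00000000e+00,
         1.00000000e+00]])}
side {'fx': 416.19646780745, 'fy': 416.19646780745, 'cx': 315.6499732034698, 'cy': 196.8173166465041, 'dist': array([-0.10671293,  0.        ,  0.        ,  0.        ,  0.        ]), 'view': array([[ 8.34379183e-01, -5.51186027e-01,  2.31141220e-03,
        -4.19451077e+02],
       [-3.44431543e-01, -5.24661333e-01, -7.78522574e-01,
         2.81786889e+02],
       [ 4.30323473e-01,  6.48786906e-01, -6.27612348e-01,
         5.93580321e+02],
       [ 0.00000000e+00,  0.00000000e+00,  0.00000000e+00,
         1.00000000e+00]])}
```

View pics/top0.png

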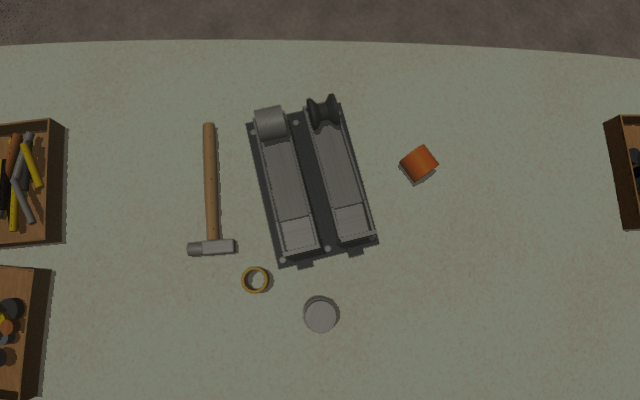

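View pics/side0.png

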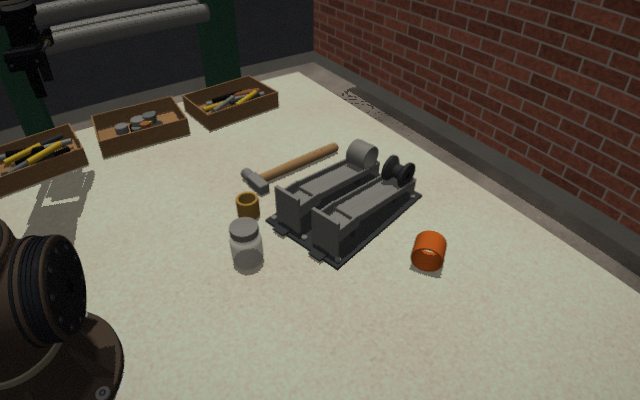

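The top view shows the plain grey pipe at (270,124) in the left lane and the grooved pulley at (323,113). The things that could be taken for the pipe are the orange look-alike at (419,163), the pulley at (323,113), the jar lid at (320,315), the coupling at (255,280) and the grey rounds in the tray. I choose (270,124). In the side view the stop end faces the robot and the low end is far off. I'll check with a close crop.

Run:
```python
import cv2
a=cv2.imread("pics/top0.png")[90:280,235:390]
a=cv2.convertScaleAbs(a,alpha=1.8,beta=10)
# two halves side by side, at 5x
u=cv2.resize(a[:95],None,fx=5,fy=5,interpolation=cv2.INTER_CUBIC);l=cv2.resize(a[95:],None,fx=5,fy=5,interpolation=cv2.INTER_CUBIC)
cv2.imwrite("pics/c1.png",u);cv2.imwrite("pics/c2.png",l);print(u.shape)
```

```text
(475, 775, 3)
```

View pics/c1.png

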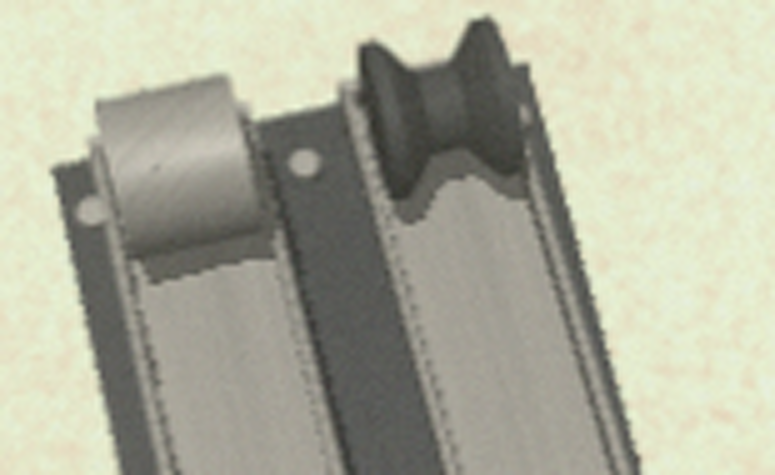

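View pics/c2.png

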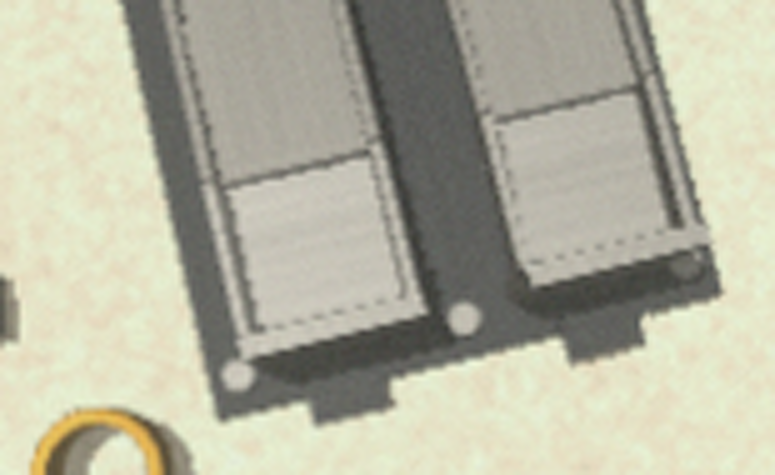

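Pipe: plain, smooth, in the left lane against the low lip; the pulley in the other lane shows its V. Crop 2 shows the crest lines, (222,187)-(370,150) and (498,120)-(640,88), and the stop tops. Next I fit the gutter pose.

```bash
cat > h.py <<'E'
import numpy as np,cv2
from scipy.optimize import least_squares
from cell import env,cams
def proj(n,P):
    i=cams.camera_info(n);V=i["view"]
    K=np.array([[i["fx"],0,i["cx"]],[0,i["fy"],i["cy"]],[0,0,1.]])
    return cv2.projectPoints(np.float64(P).reshape(-1,3),cv2.Rodrigues(V[:3,:3])[0],V[:3,3],K,i["dist"])[0][:,0]
def g2w(p,P):
    c,s=np.cos(p[2]),np.sin(p[2]);P=np.float64(P).reshape(-1,3)
    return np.c_[p[0]+c*P[:,0]-s*P[:,1],p[1]+s*P[:,0]+c*P[:,1],P[:,2]]
E
python3 - <<'E'
from h import *
G=[[50,-78,61],[50,-22,61],[50,22,61],[50,78,61],[105.5,-78,94],[105.5,-22,94]]
u=np.array([[222,187],[370,150],[498,120],[640,88],[262,327],[410,295]])/5.+[235,185]
f=lambda p:(proj("top",g2w(p,G))-u).ravel()
r=least_squares(f,[600,0,np.pi]);print(r.x,np.round(r.fun.reshape(-1,2),1).tolist())
np.save("g.npy",r.x);p=r.x
C=np.array([[-125,-50,66]]);print("pipe",g2w(p,C),"home",g2w(p,[75.5,-50,80]))
t=np.linspace(0,2*np.pi,40);
im=cv2.imread("pics/top0.png");im2=cv2.imread("pics/side0.png")
for n,m in(("top",im),("side",im2)):
    for y in(-75,-25):
        pts=np.c_[-125+30*np.cos(t),t*0+y,66+30*np.sin(t)]
        cv2.polylines(m,[np.int32(proj(n,g2w(p,pts))*16)],True,(0,0,255),1,cv2.LINE_AA,4)
    for L in([[-155,-78,32],[50,-78,61],[50,-22,61],[-155,-22,32]],[[-155,22,32],[50,22,61],[50,78,61],[-155,78,32]],[[105.5,-78,94],[105.5,-22,94],[105.5,22,94],[105.5,78,94]]):
        cv2.polylines(m,[np.int32(proj(n,g2w(p,L))*16)],True,(0,255,0),1,cv2.LINE_AA,4)
a=cv2.resize(im[85:285,225:395],None,fx=3,fy=3);b=cv2.resize(im2[120:280,250:440],None,fx=3,fy=3)
o=np.zeros((600,1080,3),np.uint8);o[:a.shape[0],:a.shape[1]]=a;o[:b.shape[0],510:510+b.shape[1]]=b
cv2.imwrite("pics/ov.png",cv2.resize(o,None,fx=.74,fy=.74,interpolation=cv2.INTER_AREA))
E
```

```text
[611.00850434  66.4643996    3.38007991] [[-0.1, -0.5], [1.0, -0.3], [-0.8, 0.1], [0.8, -0.6], [-2.0, 1.3], [1.1, -0.2]]
pipe [[720.65891129 144.57834365  66.        ]] home [[525.833774    97.21363231  80.        ]]
```

View pics/ov.png

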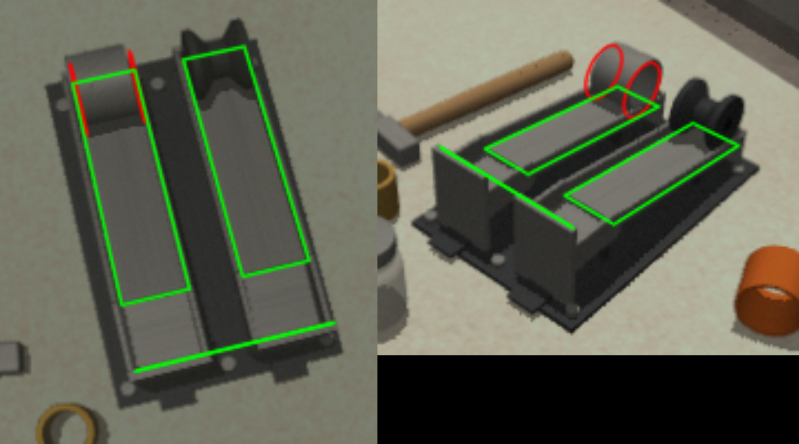

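The overlay fits to within a few mm, and the pipe is in lane b (gutter y = -50). I'll push with shut-ish jaws spanning the lane, standing behind the pipe. Now to work out the first moves.

```bash
cat >> h.py <<'E'
from scipy.spatial.transform import Rotation as Ro
def plan(gx,gy,z):
    "shift from the measured pose to gutter point, in tool axes, mm and units"
    p=np.load("g.npy");s=env.state();R=Ro.from_euler("xyz",s["tcp_rot"]).as_matrix()
    d=g2w(p,[gx,gy,z])[0]-s["eef_pos"];gyv=np.array([-np.sin(p[2]),np.cos(p[2]),0])
    ty=gyv if R[:,1]@gyv>0 else -gyv
    a=np.degrees(np.arctan2(np.cross(R[:,1],ty)@R[:,0],R[:,1]@ty))
    c=g2w([-p[0]*0,0,-p[2]],s["eef_pos"]-np.r_[p[:2],0])[0]
    print("t",round(s["t"],2),"tool in gutter",c.round(1),"turn",a.round(2),"deg",(a/180).round(4),"| tool-shift mm",(R.T@d).round(1),"units",(R.T@d/500).round(3),"F",np.round(s["ft_force"],1),"open",round(s["opening"],2))
    return R,ty
E
python3 - <<'E'
from h import *
R,ty=plan(-185,-50,189);print(R.round(3),env.state()["joints"])
E
```

```text
t 0.1 tool in gutter [ 326.9 -637.   188.8] turn -26.89 deg -0.1494 | tool-shift mm [   0. -292.  722.] units [ 0.    -0.584  1.444] F [ 0.1  0.3 -0.5] open 1.0
[[-0.     0.229  0.973]
 [-0.001  0.973 -0.229]
 [-1.    -0.001 -0.   ]] [ 1.23441919e+00  4.91477338e-01  1.55938178e+00 -1.40963953e-05
  1.09167619e+00 -1.05576978e-01]
```

Request:
{"fn": "carry_out", "kwargs": {"grip": [0.58, 0.58, 0.58, 0.58], "linear": [[0, 0, 0], [0, 0, 0], [0, 0, 0], [0, 0, 0]], "turn": [-0.0374, -0.0374, -0.0374, -0.0374]}}

```text
t: 0.5
eef_pos: [142.9, 608.3, 189.0]
tcp_rot: [-2.101, 1.57, -1.857]
ft_force: [-0.2, -1.0, 0.0]
opening: 0.723
```

Request:
{"fn": "carry_out", "kwargs": {"grip": [0.58, 0.58, 0.58, 0.58, 0.58], "linear": [[0, -0.07, 0.061], [0, -0.07, 0.061], [0, -0.07, 0.061], [0, -0.07, 0.061], [0, -0.07, 0.061]], "turn": [0, 0, 0, 0, 0]}}

```text
t: 1.0
eef_pos: [333.7, 473.2, 189.2]
tcp_rot: [-2.64, 1.57, -2.401]
ft_force: [0.3, 0.7, -0.4]
opening: 0.301
```

Request:
{"fn": "carry_out", "kwargs": {"grip": [0.58, 0.58, 0.58, 0.58, 0.58], "linear": [[0, -0.07, 0.061], [0, -0.07, 0.061], [0, -0.07, 0.061], [0, -0.07, 0.061], [0, -0.07, 0.061]], "turn": [0, 0, 0, 0, 0]}}

```text
t: 1.5
eef_pos: [523.5, 339.2, 189.1]
tcp_rot: [3.097, 1.57, -2.947]
ft_force: [0.0, 0.2, -0.6]
opening: 0.211
```

```bash
python3 -c "
from h import *
plan(-185,-50,189)"
```

```text
t 1.5 tool in gutter [  20.6 -285.7  189.1] turn 0.03 deg 0.0002 | tool-shift mm [  -0.  -235.9  205.5] units [-0.    -0.472  0.411] F [ 0.   0.2 -0.6] open 0.21
```

Request:
{"fn": "carry_out", "kwargs": {"grip": [0.58, 0.58, 0.58, 0.58], "linear": [[0, -0.068, 0.059], [0, -0.068, 0.059], [0, -0.068, 0.059], [0, -0.068, 0.059]], "turn": [0, 0, 0, 0]}}

```text
t: 1.9
eef_pos: [670.3, 235.1, 189.0]
tcp_rot: [2.949, 1.57, -3.095]
ft_force: [0.2, 0.5, 0.0]
opening: 0.212
```

Request:
{"fn": "carry_out", "kwargs": {"grip": [0.58, 0.58, 0.58, 0.58, 0.58], "linear": [[0, -0.067, 0.058], [0, -0.067, 0.058], [0, -0.066, 0.059], [0, 0, 0], [0, 0, 0]], "turn": [0, 0, 0, 0, 0]}}

```text
t: 2.4
eef_pos: [777.8, 159.3, 187.9]
tcp_rot: [2.874, 1.569, 3.112]
ft_force: [-0.5, 0.2, 0.1]
opening: 0.207
```

Run:
```python
from h import *
plan(-185,-50,72)
p=np.load("g.npy");t=np.linspace(0,2*np.pi,40)
W=cams.camera_info("wrist");im=cams.read_camera("wrist")
im=cv2.convertScaleAbs(im,alpha=1.5,beta=10)
for y in(-75,-25):
    pts=np.c_[-125+30*np.cos(t),t*0+y,66+30*np.sin(t)]
    cv2.polylines(im,[np.int32(proj("wrist",g2w(p,pts))*16)],True,(0,0,255),1,cv2.LINE_AA,4)
for L in([[-155,-78,46],[-155,-22,46]],[[50,-78,61],[50,-22,61]],[[50,22,61],[50,78,61]],[[105.5,-78,94],[105.5,-22,94]]):
    cv2.polylines(im,[np.int32(proj("wrist",g2w(p,L))*16)],True,(0,255,0),1,cv2.LINE_AA,4)
cv2.imwrite("pics/w1.png",im)
```

```text
t 2.4 tool in gutter [-184.   -50.8  187.9] turn -0.04 deg -0.0002 | tool-shift mm [115.9  -0.9   1.3] units [ 0.232 -0.002  0.003] F [-0.5  0.2  0.1] open 0.21
```

View pics/w1.png

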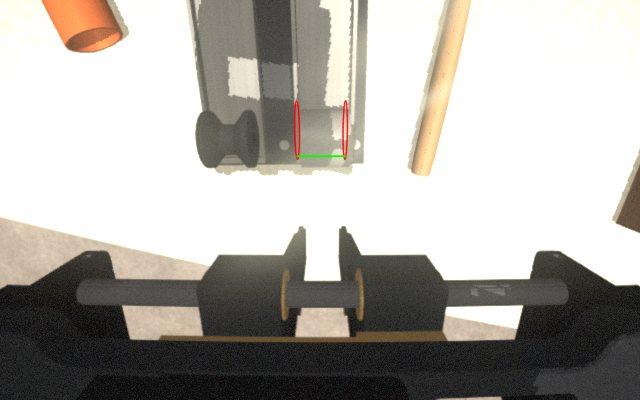

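The wrist view shows the pipe at pixels (298–350, 107–165), about 2 mm towards the hammer and about 6 mm further back than the model. That leaves clearance of over 10 mm, so I'll descend behind it.

Request:
{"fn": "carry_out", "kwargs": {"grip": [0.58, 0.58, 0.58, 0.58], "linear": [[0.08, 0.002, 0.004], [0.08, 0, 0.002], [0.072, 0, 0], [0, 0, 0]], "turn": [0, 0, 0, 0]}}

```text
t: 2.85
eef_pos: [776.9, 162.9, 68.2]
tcp_rot: [3.002, 1.562, -3.041]
ft_force: [0.6, 0.4, 0.2]
opening: 0.211
```

Run:
```python
from h import *
plan(-185,-52,72)
a=cams.read_camera("wrist");b=cams.read_camera("side")
a=cv2.convertScaleAbs(a,alpha=1.5,beta=10)
b=cv2.resize(b[110:250,270:450],(514,400))
cv2.imwrite("pics/w2.png",np.hstack([a[0:400,180:460],b]))
```

```text
t 2.85 tool in gutter [-184.   -54.5   68.2] turn 0.13 deg 0.0007 | tool-shift mm [-3.8 -2.5  1. ] units [-0.008 -0.005  0.002] F [0.6 0.4 0.2] open 0.21
```

View pics/w2.png

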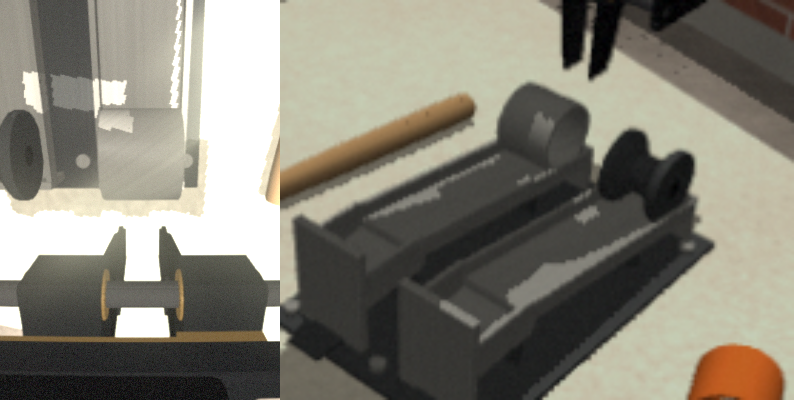

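Run:
```python
from h import *
p=np.load("g.npy")
P=g2w(p,[[-184,-54,54],[-125,-50,66],[-125,-50,96],[-184,-54,74]])
print((proj("side",P)-[270,110])*[514/180,400/140]+[280,0])
```

```text
[[575.68070301 113.94812852]
 [537.25511369 131.81026329]
 [539.80245556 100.01169742]
 [577.75458031  93.62352874]]
```

Run:
```python
from h import *
s=env.state();R=Ro.from_euler("xyz",s["tcp_rot"]).as_matrix()
q=lambda v:s["eef_pos"]+R@np.array(v,float)
T=[q([14,10,0]),q([14,-10,0]),q([14,22,-10]),q([14,-22,-10]),q([-40,0,0])]
print(s["eef_pos"],s["tcp_rot"],"\nwrist",proj("wrist",T).round(0).tolist(),"\nside",proj("side",T).round(0).tolist())
im=cams.read_camera("side");im=cv2.convertScaleAbs(im,alpha=1.5)
for u in proj("side",T): cv2.circle(im,tuple(int(x*16) for x in u),24,(0,0,255),1,cv2.LINE_AA,4)
w=cams.read_camera("wrist")
for u in proj("wrist",T): cv2.circle(w,tuple(int(x*16) for x in u),48,(0,0,255),1,cv2.LINE_AA,4)
a=cv2.resize(im[60:210,320:460],(400,428));b=w[60:340,200:460]
o=np.zeros((428,660,3),np.uint8);o[:,:400]=a;o[:280,400:]=b
cv2.imwrite("pics/s3.png",o)
```

```text
[780.18898554 162.83010186  74.53020324] [0.35012141 1.57050647 0.59045619] 
wrist [[336.0, 219.0], [309.0, 219.0], [352.0, 207.0], [293.0, 207.0], [323.0, 252.0]] 
side [[371.0, 146.0], [378.0, 149.0], [365.0, 145.0], [380.0, 152.0], [377.0, 127.0]]
```

View pics/s3.png

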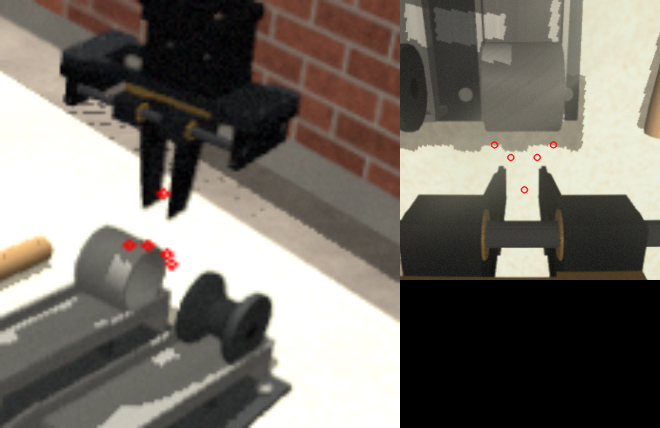

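The predicted fingertip pixels in the side view are about 14 px below the fingers I see. I'll check this against the start picture and the top camera before going on.

Run:
```python
from h import *
print("start tip side",proj("side",[[143,608,175],[143,608,189]]).round(0).tolist())
for k in range(3):
    t=cams.read_camera("top") if k==0 else cams.read_camera("side");s=env.state();print(np.round(s["eef_pos"],1),np.round(s["joints"],4),np.round(s["qvel"],3))
    if k==0:T=t
s=env.state();R=Ro.from_euler("xyz",s["tcp_rot"]).as_matrix();print(R.round(3))
q=lambda v:s["eef_pos"]+R@np.array(v,float)
for im,n,c in((T,"top",(20,240)),(t,"side",(60,320))):
    for u in proj(n,[q([14,16,0]),q([14,-16,0]),q([-25,16,0]),q([-25,-16,0])]): cv2.circle(im,tuple(int(x*16) for x in u),10,(0,0,255),1,cv2.LINE_AA,4)
S0=cv2.imread("pics/side0.png")[40:140,0:100]
a=cv2.resize(T[20:140,220:360],(466,400));b=cv2.resize(S0,(300,300));o=np.zeros((400,766,3),np.uint8);o[:,:466]=a;o[:300,466:]=b
cv2.imwrite("pics/t4.png",cv2.convertScaleAbs(o,alpha=1.5))
```

```text
start tip side [[50.0, 104.0], [48.0, 98.0]]
[781.4 162.4  76.4] [ 1.2220e-01  8.4630e-01  1.1587e+00  1.0000e-04  1.1327e+00 -1.6883e+00] [-0.004  0.001  0.005 -0.002 -0.006 -0.001]
[781.3 162.2  76.1] [ 1.2190e-01  8.4650e-01  1.1590e+00  1.0000e-04  1.1324e+00 -1.6884e+00] [-0.004  0.008  0.006  0.001 -0.004  0.001]
[781.1 162.   75.7] [ 1.2180e-01  8.4690e-01  1.1595e+00  1.0000e-04  1.1322e+00 -1.6884e+00] [-0.001  0.009  0.006  0.001 -0.003  0.   ]
[[ 0.003 -0.237  0.971]
 [ 0.     0.971  0.237]
 [-1.    -0.     0.003]]
```

View pics/t4.png

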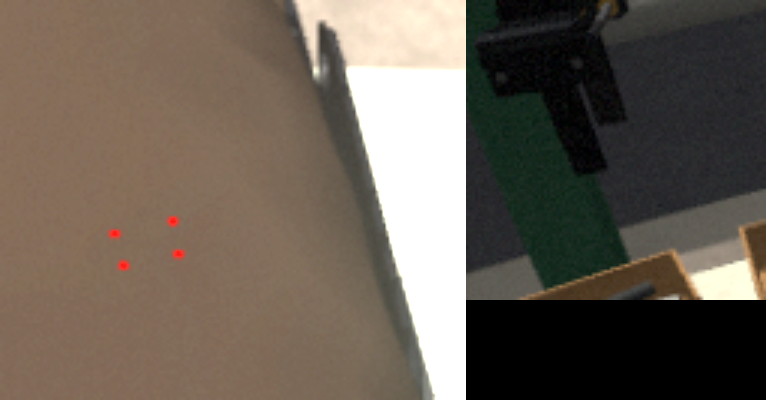

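The fingers also sat about 15 px higher than predicted in the start picture. The wrist view agrees: finger spacing 33 px against 27. So the real fingertips are some 37 mm short of the stated place along the tool. There's only open table behind the gutter, so I'll lower 40 mm and look again.

Request:
{"fn": "carry_out", "kwargs": {"grip": [0.58, 0.58, 0.58], "linear": [[0.04, -0.004, 0], [0.04, 0, 0], [0, 0, 0]], "turn": [0, 0, 0]}}

```text
t: 3.5
eef_pos: [779.8, 159.6, 31.5]
tcp_rot: [2.995, 1.568, -3.05]
ft_force: [-0.7, -0.7, 0.2]
opening: 0.214
```

Run:
```python
from h import *
b=cams.read_camera("side");plan(-185,-52,35);w=cams.read_camera("wrist")
s=env.state();p=np.load("g.npy")
T=g2w(p,[[-184,-52,58],[-155,-50,66]])
print(proj("side",T))
a=b.copy()
for u in proj("side",T): cv2.circle(a,tuple(int(x*16) for x in u),10,(0,0,255),1,cv2.LINE_AA,4)
o=np.hstack([cv2.resize(a[100:200,320:420],(500,500),interpolation=cv2.INTER_CUBIC),np.vstack([w[60:340,200:460],np.zeros((220,260,3),np.uint8)])])
cv2.imwrite("pics/s5.png",o)
```

```text
t 3.55 tool in gutter [-186.8  -50.6   33.1] turn 0.04 deg 0.0002 | tool-shift mm [-1.8  1.4 -1.8] units [-0.004  0.003 -0.004] F [-0.1 -0.4  1.1] open 0.21
[[374.36001184 148.77961078]
 [367.97873856 151.01397892]]
```

View pics/s5.png

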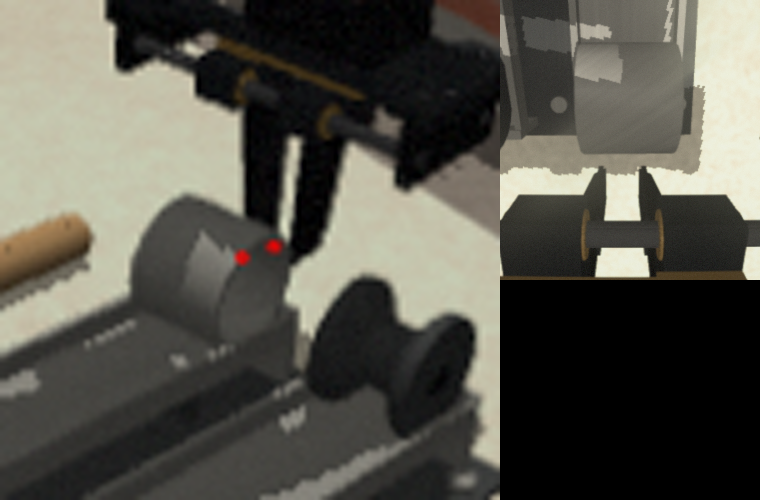

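The fingertips (right one at crop (310,255)) now sit behind the pipe at about centre height, next to the target dot at (272,246). They're 2 mm off centre, which I'll correct while closing the gap. Then I push up the slope at 7 mm per row.

Request:
{"fn": "carry_out", "kwargs": {"grip": [0.58, 0.58, 0.58, 0.58], "linear": [[0, 0.004, -0.012], [0, 0, -0.012], [0, 0, -0.01], [-0.001, 0, -0.008]], "turn": [0, 0, 0, 0]}}

```text
t: 4.0
eef_pos: [759.9, 156.8, 34.7]
tcp_rot: [-0.037, 1.57, 0.202]
ft_force: [1.7, 0.5, 0.0]
opening: 0.214
```

Request:
{"fn": "carry_out", "kwargs": {"grip": [0.58, 0.58, 0.58, 0.58, 0.58], "linear": [[-0.001, 0, -0.01], [-0.002, 0, -0.014], [-0.002, 0, -0.014], [-0.002, 0, -0.014], [-0.002, 0, -0.014]], "turn": [0, 0, 0, 0, 0]}}

```text
t: 4.5
eef_pos: [727.4, 148.8, 38.4]
tcp_rot: [1.118, 1.571, 1.357]
ft_force: [1.5, 0.5, 1.2]
opening: 0.211
```

Request:
{"fn": "carry_out", "kwargs": {"grip": [0.58, 0.58, 0.58, 0.58, 0.58], "linear": [[-0.002, 0, -0.014], [-0.002, 0, -0.014], [-0.002, 0, -0.014], [-0.002, 0, -0.014], [-0.002, 0, -0.014]], "turn": [0, 0, 0, 0, 0]}}

```text
t: 5.0
eef_pos: [693.4, 140.5, 43.4]
tcp_rot: [1.135, 1.571, 1.374]
ft_force: [1.9, -0.1, 0.4]
opening: 0.211
```

Run:
```python
from h import *
b=cams.read_camera("side");plan(0,-52,60);w=cams.read_camera("wrist")
cv2.imwrite("pics/s6.png",np.hstack([cv2.resize(b[90:250,260:420],(500,500),interpolation=cv2.INTER_CUBIC),np.vstack([w[0:340,200:460],np.zeros((160,260,3),np.uint8)])]))
```

```text
t 5.05 tool in gutter [-96.6 -52.6  43.5] turn 0.04 deg 0.0002 | tool-shift mm [-16.4  -0.5 -96.6] units [-0.033 -0.001 -0.193] F [ 0.4 -0.7  0.1] open 0.21
```

View pics/s6.png

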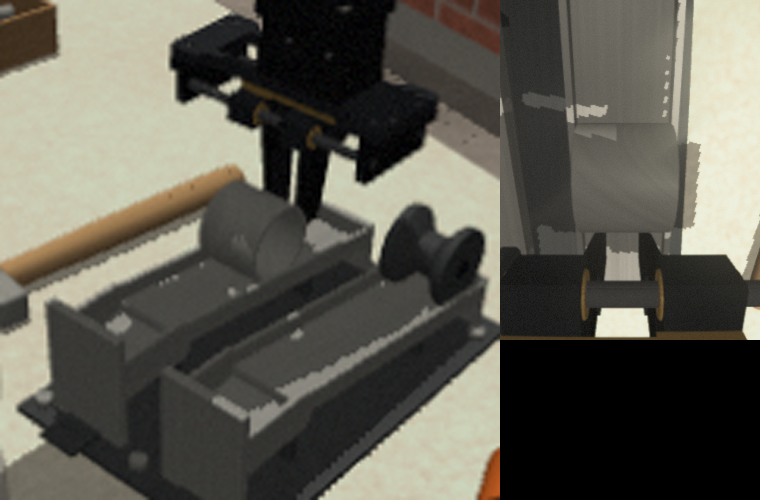

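It is working: the pipe is square in its lane, midway up at crop (253,230), with the fingers centred behind it. I'll push on to just past the crest and slow down near it.

Request:
{"fn": "carry_out", "kwargs": {"grip": [0.58, 0.58, 0.58, 0.58, 0.58], "linear": [[-0.002, 0, -0.014], [-0.002, 0, -0.014], [-0.002, 0, -0.014], [-0.002, 0, -0.014], [-0.002, 0, -0.014]], "turn": [0, 0, 0, 0, 0]}}

```text
t: 5.6
eef_pos: [659.4, 132.3, 48.5]
tcp_rot: [0.456, 1.571, 0.695]
ft_force: [1.5, 0.4, 1.0]
opening: 0.212
```

Request:
{"fn": "carry_out", "kwargs": {"grip": [0.58, 0.58, 0.58, 0.58, 0.58], "linear": [[-0.002, 0, -0.014], [-0.002, 0, -0.014], [-0.002, 0, -0.014], [-0.002, 0, -0.014], [-0.002, 0, -0.014]], "turn": [0, 0, 0, 0, 0]}}

```text
t: 6.1
eef_pos: [625.4, 124.0, 53.4]
tcp_rot: [0.506, 1.571, 0.746]
ft_force: [0.5, 0.0, 0.8]
opening: 0.21
```

Request:
{"fn": "carry_out", "kwargs": {"grip": [0.58, 0.58, 0.58, 0.58, 0.58], "linear": [[-0.0015, 0, -0.01], [-0.0015, 0, -0.01], [-0.001, 0, -0.008], [-0.001, 0, -0.008], [-0.001, 0, -0.008]], "turn": [0, 0, 0, 0, 0]}}

```text
t: 6.6
eef_pos: [604.4, 118.8, 56.4]
tcp_rot: [0.249, 1.571, 0.488]
ft_force: [1.0, -0.4, 1.2]
opening: 0.215
```

Run:
```python
from h import *
cv2.imwrite("pics/wA.png",cams.read_camera("wrist"));cv2.imwrite("pics/sA.png",cams.read_camera("side"));plan(22,-52,58)
```

```text
t 6.7 tool in gutter [ -5.4 -52.5  56.3] turn 0.04 deg 0.0002 | tool-shift mm [ -1.7  -0.5 -27.4] units [-0.003 -0.001 -0.055] F [ 0.6  1.7 -0.6] open 0.21
```

Request:
{"fn": "carry_out", "kwargs": {"grip": [0.58, 0.58, 0.58, 0.58, 0.58], "linear": [[-0.001, 0, -0.008], [-0.001, 0, -0.008], [-0.001, 0, -0.008], [-0.001, 0, -0.008], [0, 0, -0.008]], "turn": [0, 0, 0, 0, 0]}}

```text
t: 7.2
eef_pos: [584.5, 114.0, 58.3]
tcp_rot: [2.918, 1.57, -3.126]
ft_force: [0.1, 0.4, 0.5]
opening: 0.21
```

Request:
{"fn": "carry_out", "kwargs": {"grip": [0.58, 0.58, 0.58, 0.58, 0.58], "linear": [[0, 0, -0.008], [0, 0, -0.006], [0, 0, 0], [0, 0, 0], [0, 0, 0]], "turn": [0, 0, 0, 0, 0]}}

```text
t: 7.7
eef_pos: [578.5, 112.5, 58.3]
tcp_rot: [0.428, 1.571, 0.667]
ft_force: [-0.2, -0.1, 0.1]
opening: 0.217
```

Run:
```python
from h import *
a=cv2.imread("pics/wA.png");b=cams.read_camera("wrist");plan(22,-52,58)
# pipe motion relative to the camera between pushes: the pipe stays fixed while in contact, shifts when it drops away
T=a[130:230,270:390]
r=cv2.matchTemplate(b,T,cv2.TM_CCOEFF_NORMED);_,v,_,l=cv2.minMaxLoc(r);print("shift",l[0]-270,l[1]-130,v)
cv2.imwrite("pics/wB.png",b);cv2.imwrite("pics/sB.png",cams.read_camera("side"))
```

```text
t 7.75 tool in gutter [ 20.7 -52.4  58.3] turn 0.04 deg 0.0002 | tool-shift mm [ 0.3 -0.4 -1.3] units [ 0.001 -0.001 -0.003] F [0.2 0.8 0.2] open 0.21
shift 1 -24 0.783866822719574
```

The pipe moved 24 px (about 11 mm) ahead of the fingers and the push force is gone, so it has dropped in. I'll back off, rise clear and look.

Request:
{"fn": "carry_out", "kwargs": {"grip": [0.58, 0.58, 0.58, 0.58, 0.58], "linear": [[0, 0, 0.03], [-0.06, 0, 0.03], [-0.08, 0, 0.04], [-0.08, 0, 0], [-0.08, 0, 0]], "turn": [0, 0, 0, 0, 0]}}

```text
t: 8.3
eef_pos: [627.1, 124.4, 209.6]
tcp_rot: [2.679, 1.57, 2.919]
ft_force: [1.2, 0.7, -0.9]
opening: 0.205
```

Request:
{"fn": "carry_out", "kwargs": {"grip": [0.58, 0.58, 0.58, 0.58, 0.58], "linear": [[-0.06, 0, 0], [0, 0, 0.05], [0, 0, 0], [0, 0, 0], [0, 0, 0]], "turn": [0, 0, 0, 0, 0]}}

```text
t: 8.8
eef_pos: [650.5, 130.1, 237.5]
tcp_rot: [2.969, 1.569, -3.075]
ft_force: [-0.8, -0.2, 0.0]
opening: 0.211
```

Run:
```python
from h import *
plan(0,-52,200)
p=np.load("g.npy");t=np.linspace(0,2*np.pi,40);o=[]
s=cams.read_camera("side");w=cams.read_camera("wrist")
s0=cv2.imread("pics/side0.png")
for n,r in(("pulley",(150,190,378,420)),("jar",(215,275,225,265)),("coupling",(190,223,232,264)),("hammer",(140,195,240,342))):
    T=s0[r[0]:r[1],r[2]:r[3]];m=cv2.matchTemplate(s,T,cv2.TM_CCOEFF_NORMED);_,v,_,l=cv2.minMaxLoc(m);print(n,"px shift",l[0]-r[2],l[1]-r[0],round(v,3))
for n,m in(("side",s),("wrist",w)):
  for y in(-75,-25):
    pts=np.c_[75.5+30*np.cos(t),t*0+y,80+30*np.sin(t)]
    cv2.polylines(m,[np.int32(proj(n,g2w(p,pts))*16)],True,(0,0,255),1,cv2.LINE_AA,4)
a=cv2.resize(s[140:280,230:390],(480,420),interpolation=cv2.INTER_CUBIC);b=cv2.resize(w[0:400,160:480],(320,400))
cv2.imwrite("pics/f.png",np.hstack([a[:400],b]))
```

```text
t 8.8 tool in gutter [-53.4 -52.6 237.5] turn 0.04 deg 0.0002 | tool-shift mm [ 37.6  -0.5 -53.3] units [ 0.075 -0.001 -0.107] F [-0.8 -0.2  0. ] open 0.21
pulley px shift 0 0 0.999
jar px shift 0 0 0.785
coupling px shift 0 0 0.958
hammer px shift 0 0 0.903
```

View pics/f.png

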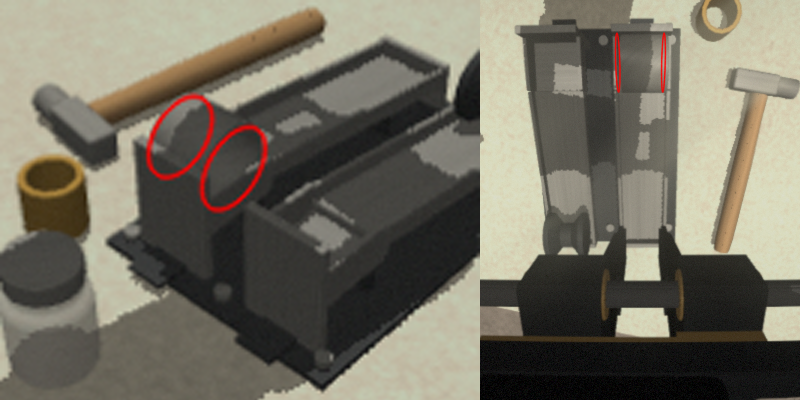

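The pipe lies square in the pocket against the stop (side view about (205,140), wrist view about (641,62)), matching the red home outline. Nothing else moved, and the gripper is clear.

```bash
python3 -c "
from cell import env
print(env.job_done())"
```

```text
the job is handed in; nothing more can be done
None
```

The plain pipe offcut is in the pocket of lane b (gutter y = -50 mm) against the end stop, and I have handed the job in. I pushed it from behind at 40 to 70 mm/s, until it dropped over the crest ahead of the fingers. I then backed off and rose clear, finishing at about 9 s of the 35 s allowed.

**Last checks:**
- **Pipe:** it lies square in the pocket, and the home outline drawn over the side and wrist views matches it. That check is good to a few mm; I took no separate measurement of the final height or position along the gutter.
- **Pulley, hammer, coupling and jar:** template matching gave 0 px shift for all four. The jar's match score was only 0.79, probably because the lighting and shadows had changed.
- **Gripper:** it was well clear, with only sensor noise on the wrist force. The readings returned by the moves stayed at about 2 N or less.

**What disagreed:**
- **Fingertip position:** in the side and wrist pictures the fingertips stood about 37 mm shorter along the tool than the stated geometry. I worked to the pictures, lowering the tool 40 mm more, and the push then went as planned.
- **Gutter fit:** my fit from the top camera was about 6 mm off along the lane compared with the first wrist view, which did not affect the push.

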